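# Close up the power-cut lamp, lens cap held half-way to its lock

### The job

Ready the power-cut lamp for a seal check: first press its open battery lid shut until it snaps past the catch. Then take the orange lens cap by its grip bar, set it into the round mouth with the bar in line with the green dots, push it down until its rim sits on the housing, and twist it clockwise (from above) until the bar points at the yellow dots, without going on to the lock click at the red ones. Finish while still holding the cap there by its bar, and leave the other loose things where they are.

Things in the scene. Friction and masses are not known exactly. Their poses are not given: they have to be found in the camera images.
- lamp: White housing fixed to the bench, 130 (x) x 210 (y) x 60 mm high, black handle on its far (+x) side. Origin: underside centre, z up. Left half (+y): battery bay under the grey lid. Right half (-y): round bayonet mouth, vertical axis at x = 0, y = -55 mm. Round it at 42 mm radius, pairs of 9 mm dots: yellow along lamp x, green 50 deg anticlockwise (from above), red 50 deg clockwise of yellow.
- start_line (a point): On the mouth's axis at the housing's top face (60 mm up); its x axis runs through the two green dots, z up. The mouth is 46 mm wide, with two entry slots facing each other at the green dots, 15 mm wide, 72 mm over both. Under its 5 mm lip runs the lugs' track; a stop lies about 9 deg anticlockwise past green. A sprung brass contact pushes back up with 2 to 5 N over the last 6 mm.
- half_line (a point): The same point as start_line, on the mouth's axis at the top face; its x axis runs through the two yellow dots (half-way), z up.
- lock_line (a point): The same point; its x axis runs through the two red dots (locked), z up. A sprung click ball begins to resist about 12 deg clockwise past yellow, clicks at some 30 deg; the end stop is at red.
- battery_lid (a joint): Lid angle (rad): 0 shut flat on the housing, grows as it opens upward; starts at 0.6 to 1.1. Grey plate 129 x 90 x 6 mm, yellow stripe along its free front edge, which stands 5 mm out over the housing's front. A stiff hinge lets it stay at any angle. A nub meets the sprung catch at 0.15; pressed near the stripe it takes 7 to 12 N to pass the catch at about 0.06, then the lid snaps to 0.
- lid_hinge (a point): Middle of the lid's hinge line, near the housing's far (+x) edge, at the height of the top face and lid underside; the hinge runs along lamp y. This frame turns with the lid: -x points from hinge to free edge (125 mm away), z out of the lid's outer face.
- lid_press (a point): Where to press: on the lid's outer face, mid-width, 106 mm from the hinge line, 19 mm from the free edge, 6 mm above the underside (66 mm above the bench when shut). Moves with the lid.
- lens_cap: Loose cap, 60 to 130 g, stands bar up on the bench left or right of the lamp. Origin: underside centre, z up. Black plug 42 mm dia, 13 mm high; two lugs at its foot along x, 58 mm over both, 10 wide, 5 high; orange rim disc 68 mm dia at z 13 to 20; black grip bar, white ends, along x, 56 long, 14 wide, z 20 to 48. A half turn makes no difference. Fully in, its origin is 13 mm below the top face.
- wax_tin: Bystander: round aluminium tin with twist cap, 63 mm across, 36 mm high; origin at its underside centre.
- saucer: Bystander: brown ceramic planter saucer, 150 mm across, 24 mm high.
- flashlight: Bystander: white plastic flashlight lying down, 156 mm long, 46 mm at the head.
- shoe_horn: Bystander: stainless shoe horn, 200 mm long, lying flat.
Not all that is in view belongs to the job. Of the things that look like the lens_cap, take the one that is farthest from the robot's base at the start.

How it is judged (in metres and radians):
On the way, in this order (a step that is already met when the one before it is completed fails the run):
1. the battery lid is pressed shut past its catch (value of joint battery_lid below 0.025 rad), for 0.3 s.
2. the cap's lugs are down through the slots at the green dots, lid still shut (value of joint battery_lid below 0.025 rad and z of lens_cap in the frame of lamp below 0.0505 m and horizontal distance between lens_cap and half_line below 0.005 m and angle between the x axis of lens_cap and the x axis of start_line, either way round below 0.25 rad), for 0.05 s.
At the end, for the whole second after the job is handed in: The battery lid is shut (under 0.025 rad); the cap sits upright in the mouth within 5 mm of its axis, its lugs under the lip (at most 3.5 mm above fully in), its bar within 0.2 rad of the yellow dots' line and still; the fingers hold the cap with more than 2 N (value of joint battery_lid below 0.025 rad and z of lens_cap in the frame of lamp below 0.0505 m and horizontal distance between lens_cap and half_line below 0.005 m and angle between lens_cap's own z axis and vertical below 0.12 rad and angle between the x axis of lens_cap and the x axis of half_line, either way round below 0.2 rad and contact force between the fingers and lens_cap above 2 N and angular speed of lens_cap below 0.2 rad/s); the arm keeps its last pose, push and grip.
It fails at once if the cap is twisted on to the lock click near the red dots (z of lens_cap in the frame of lamp below 0.0505 m and horizontal distance between lens_cap and half_line below 0.005 m and angle between the x axis of lens_cap and the x axis of lock_line, either way round below 0.4 rad).
It fails at once if another loose thing (wax tin, saucer, flashlight, shoe horn) is pushed more than 30 mm away (distance of any of wax_tin, saucer, flashlight, shoe_horn from where it was at the start of the episode above 0.03 m).
It also fails if it takes over 58 s, if anything falls off the work surface, if the arm or the gripper's body presses on something with over 40 N, if the wrist force passes 120 N, or if a joint passes its speed limit or range.

### The arm

A 6-joint arm with a two-finger parallel gripper is mounted at the origin on the work surface. World frame = base frame: x ahead of the robot, y to its left, z up, the work surface at z = 0. Lengths are in mm, angles in rad, forces in N, time in s.
With the tool pointing down it reaches from about 375 to 900 mm from the base axis. Payload 3.1 kg.
Tool frame: the origin (TCP) lies midway between the tips of the shut fingers; the grasp point (between the pads) lies 19 mm behind it; z points along the fingers, y is the line along which they close (so a half turn about z gives the same grasp; the last joint's range is limited). The gripper opens to 85 mm and grips with 20 to 120 N. Pads are 22 mm wide; open, the fingers measure 114 mm over their backs; the gripper's body (76 mm by 85 mm) begins 54 mm behind the grasp point. The pads swing forward as they close: fully open they stand 13 mm farther back than shut.
Start: joints at [1.012, 0.527, 1.433, -0, 1.181, -0.178], TCP at [231.668, 580.454, 231.31] pointing down, gripper open.
Joint ranges: [-3.08, 3.08], [-0.75, 2.2], [0.22, 2.44], [-1.43, 4.57], [0, 2.65], [-2.85, 2.85]. Speed limits (rad/s): [2.79, 2.79, 3.14, 3.14, 3.14, 3.14].

### API

Orientations are given as a rotation vector (axis times angle).
In Python, from rig import status, optics, robot gives the robot as it stands. The module is installed in compiled form; this text tells all that it offers.
- The arm moves only by the tool step_arm, never from a script. Its arguments are lists of equal length, an entry for each row: "travel": the shift along the world's x, y, z in mm, a list of three; "spin": the turn about the world's z in degrees; "claw": the opening, from -1 (shut) to 1 (fully open). A call has 1 to 5 rows; each row is the pose to reach, as a shift and turn from the pose commanded when the call began; what a row does not reach only later rows make up. A row lasts 1/12 s, in which the tool goes at most 41.7 mm and 7.16 degrees, less where a joint would pass 70% of its speed; a pose out of reach is approached as far as the arm can. A call with a gripper value outside its range is refused whole. The fingers move at their own pace and stop on an object; "newtons" is the grip in N (left out, the last holds). Time passes only in rows, so rows that repeat a pose let the fingers close. It gives the time, the measured TCP pose, the force, the opening and the grip force at its end, in the units of the state.
- status.read_state(): the state, without advancing time (a new reading comes with each control period).
- optics.camera(name): name is "scene" or "top"; returns (picture, depth): 384x512x3 uint8, red, green, blue; 384x512 float32, mm along the optical axis (not along the pixel's ray), 0 where there is no reading.
- optics.get_calibration(name): a dict with "fx", "fy", "cx", "cy" (pixels), "k1" (the pictures are not rectified: a ray, as slopes to the right and down, at radius r is drawn at 1 + k1 r^2 times it, then the intrinsics apply), "R" (3x3) and "t" (3): a world point X has camera coordinates R X + t. Camera axes: x right, y down, z forward; pixel columns grow to the right and rows downward; lengths in mm; the calibration is good to about 2 mm. A picture is of the moment at which its call begins. get_calibration takes no time and is no camera call.
- robot.close_job(): hands the job in; it is judged then, once.
The state is a dict: "time": time; "qpos": joint angles; "qvel": joint speeds; "joint_efforts": joint torques, N m; "eef_pos": TCP position; "tool_rot": TCP orientation; "ft_force": force on the tool from outside, world axes, zero at the start; "ft_torque": the same for the moment, N m; "grip_width": finger opening in mm; "gripper_force": force on a finger pad.
Only numpy, scipy, OpenCV 4.12 (cv2) and the standard library are available. Lean on these libraries where they do the work, as an engineer would, in place of code of your own. Each camera call takes 0.05 s, during which the arm holds its last target. There are 200 camera calls.

## Working session

There is one attempt and no reset: what is moved stays moved. The work goes in short steps, Python scripts to look and compute and a tool call to move; the robot and the scene stay as the last step left them, time stands still between calls to the robot, and variables do not carry over. Pictures are saved under pics/ and viewed, at most 10 in all, crops included, and the job is handed in when it is done.

Besides the shell and the picture viewer there is one more tool, called after "Emit:" as name(argument=value, ...), one argument or row to a line, values as JSON. step_arm: Moves the arm, as the interface text tells. Its arguments: {"type":"object","properties":{"travel":{"type":"array"},"spin":{"type":"array"},"claw":{"type":"array"},"newtons":{"type":"number"}},"required":["travel","spin","claw"]}

```bash
mkdir -p pics; cat > h.py <<'E'
import numpy as np, cv2
from rig import status, optics, robot
def snap(name,tag):
    im,d=optics.camera(name); np.savez(f'pics/{tag}.npz',im=im,d=d); cv2.imwrite(f'pics/{tag}.png',cv2.resize(im[:,:,::-1],(800,600),interpolation=cv2.INTER_CUBIC)); return im,d
def ray(name,u,v):
    c=optics.get_calibration(name); x=(u-c['cx'])/c['fx']; y=(v-c['cy'])/c['fy']
    a,b=x,y
    for _ in range(20):
        s=1+c['k1']*(a*a+b*b); a,b=x/s,y/s
    R=np.array(c['R']);t=np.array(c['t'])
    return -R.T@t, R.T@np.array([a,b,1.]), 
def onz(name,u,v,z):
    o,d=ray(name,u,v); return o+d*(z-o[2])/d[2]
def dep(name,d,u,v):
    o,r=ray(name,u,v); return o+r*d[int(round(v)),int(round(u))]
E
python3 - <<'E'
from h import *
snap('top','top0'); snap('scene','sc0')
for n in('top','scene'): print({k:np.round(v,3).tolist() for k,v in optics.get_calibration(n).items()})
print(status.read_state())
E
```

```text
{'fx': 493.523, 'fy': 493.523, 'cx': 259.687, 'cy': 189.048, 'k1': -0.172, 'R': [[0.003, -1.0, 0.003], [-0.996, -0.003, -0.085], [0.085, -0.003, -0.996]], 't': [25.475, 587.081, 1436.953]}
{'fx': 499.66, 'fy': 499.66, 'cx': 246.929, 'cy': 192.978, 'k1': -0.163, 'R': [[0.713, 0.701, 0.014], [0.563, -0.561, -0.608], [-0.418, 0.441, -0.794]], 't': [-397.659, -271.531, 1837.195]}
{'time': 0.1, 'qpos': array([ 1.01249079e+00,  5.28383503e-01,  1.43376087e+00, -4.14746764e-06,
        1.18135134e+00, -1.78502014e-01]), 'qvel': array([ 0.00088334, -0.00336612, -0.00329294, -0.00029536,  0.00109436,
       -0.00133685]), 'joint_efforts': array([-1.03811535e-04, -4.43305743e+01, -1.78585821e+01, -2.19526110e-04,
        3.90908303e-03,  2.30827922e-06]), 'eef_pos': array([231.35139966, 579.93503867, 230.42934614]), 'tool_rot': array([-5.92883290e-01, -3.08444531e+00,  2.79030295e-03]), 'ft_force': array([ 0.04515706,  0.24470046, -0.36533643]), 'ft_torque': array([ 0.00739943, -0.06135964, -0.02212822]), 'gripper_force': 0.0, 'grip_width': 85.81866286876948}
```

View pics/top0.png

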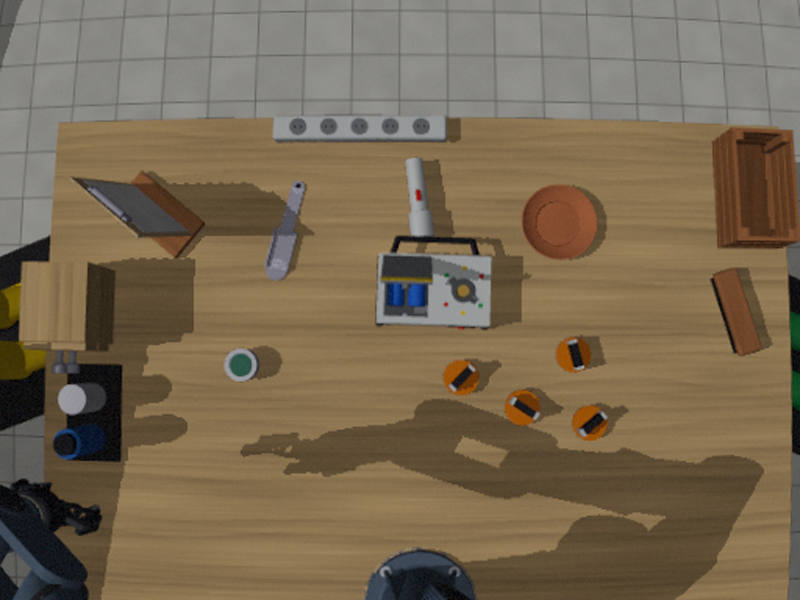

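View pics/sc0.png

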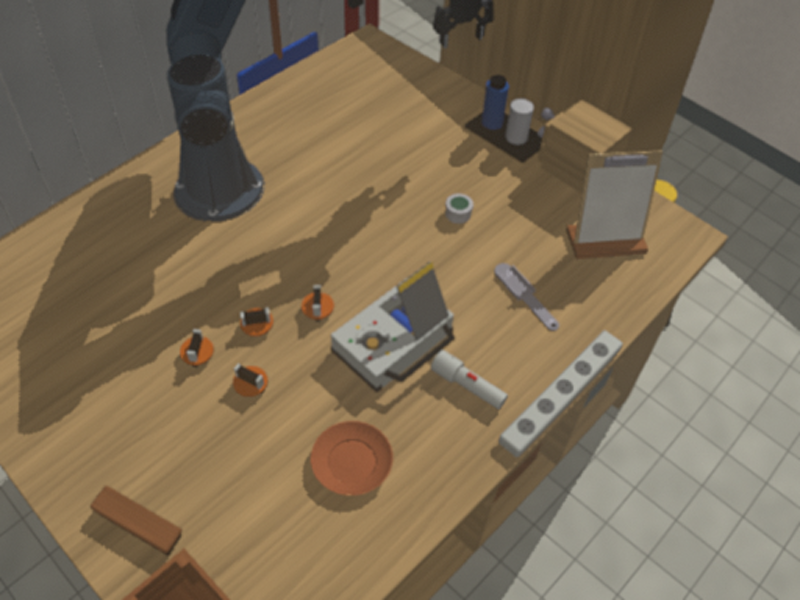

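The top view shows the lamp at about (435,290), with the lid open and its hinge at far x. Four orange caps lie at (461,377), (522,407), (573,354) and (590,422). I'll crop in closer.

```bash
python3 - <<'E'
from h import *
f=np.load('pics/top0.npz'); im,d=f['im'],f['d']
for (u,v) in [(461,377),(522,407),(573,354),(590,422)]:
    p=onz('top',u*.64,v*.64,34); print(p.round(), np.hypot(p[0],p[1]).round())
a=im[145:225,235:325]; b=im[200:290,270:400]
cv2.imwrite('pics/lampcrop.png',cv2.resize(a[...,::-1],None,fx=7.5,fy=7.5,interpolation=cv2.INTER_CUBIC))
c=im[205:250,345:390]
cv2.imwrite('pics/capcrop.png',cv2.resize(c[...,::-1],None,fx=12,fy=12,interpolation=cv2.INTER_CUBIC))
E
```

```text
[433. -76.  34.] 440.0
[ 377. -191.   34.] 423.0
[ 476. -289.   34.] 557.0
[ 348. -321.   34.] 473.0
```

View pics/lampcrop.png

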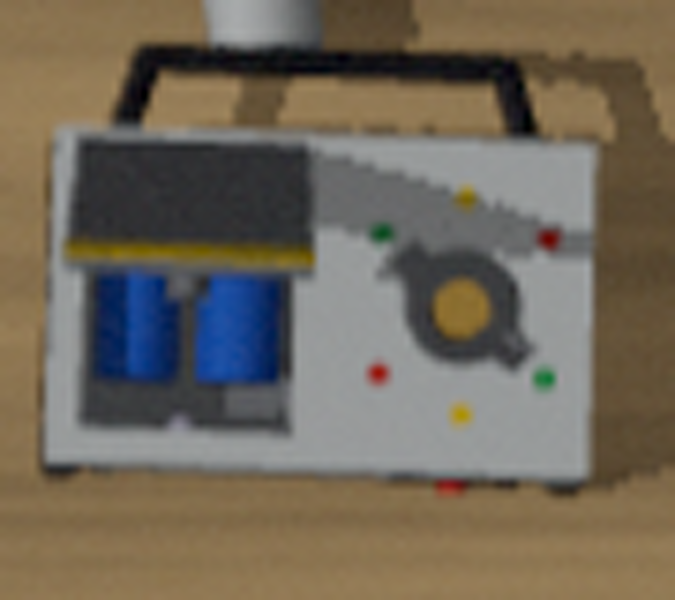

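View pics/capcrop.png

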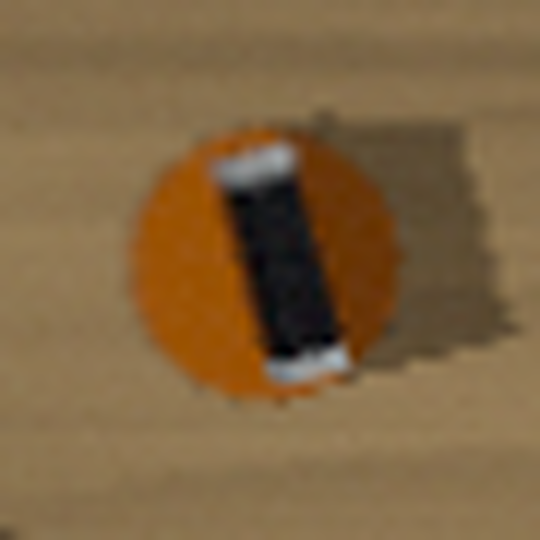

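The lamp crop shows yellow dots at (467,200) and (461,415), green at (382,233) and (544,378), and red at (549,240) and (378,374). In the cap crop, the white bar ends are at (256,165) and (308,364), and the rim centre is at about (267,264).

```bash
python3 - <<'E'
from h import *
f=np.load('pics/top0.npz'); im,d=f['im'],f['d']
L=lambda x,y,z:onz('top',(x+.5)/7.5-.5+235,(y+.5)/7.5-.5+145,z)
C=lambda x,y,z:onz('top',(x+.5)/12-.5+345,(y+.5)/12-.5+205,z)
P={}
for n,a,b in [('Y',(467,200),(461,415)),('G',(382,233),(544,378)),('R',(549,240),(378,374))]:
    p,q=L(*a,60),L(*b,60); v=p-q; print(n,((p+q)/2).round(1),np.linalg.norm(v).round(1),np.degrees(np.arctan2(v[1],v[0])).round(1))
print('corners',[L(*a,60)[:2].round(1).tolist() for a in [(55,128),(597,143),(592,480),(45,465)]])
p,q=C(256,165,48),C(308,364,48);v=p-q
print('bar',((p+q)/2).round(1),np.linalg.norm(v).round(1),np.degrees(np.arctan2(v[1],v[0])).round(1)); print('rim',C(267,264,18).round(1))
# depth checks and lid
for x,y in [(400,420),(570,300),(110,190),(190,190),(280,190),(110,220),(190,220),(280,220),(190,165),(190,235)]:
    u,v=(x+.5)/7.5-.5+235,(y+.5)/7.5-.5+145; print((x,y),dep('top',d,u,v).round(1))
E
```

```text
Y [594.6 -78.9  60. ] 83.4 -1.8
G [595.3 -78.4  60. ] 83.9 48.1
R [594.7 -78.7  60. ] 84.4 -51.8
corners [[663.8, 79.5], [658.8, -130.9], [527.9, -128.1], [533.1, 82.5]]
bar [ 475.9 -289.9   48. ] 50.1 14.4
rim [ 476.3 -292.8   18. ]
(400, 420) [550.7 -53.9  62.9]
(570, 300) [ 597.7 -120.1   58.9]
(110, 190) [633.1  57.1 112.6]
(190, 190) [634.   27.3 106. ]
(280, 190) [634.1  -6.4 106.2]
(110, 220) [619.4  56.6 133.6]
(190, 220) [619.4  27.3 134.4]
(280, 220) [619.9  -5.8 130.9]
(190, 165) [645.8  27.2  88.1]
(190, 235) [612.4  27.3 147.6]
```

Emit:
step_arm(
  travel=[
    [25,-33,0],
    [50,-66,0],
    [75,-99,0],
    [100,-132,0],
    [125,-165,0],
  ],
  spin=[4,8,12,16,20],
  claw=[-1,-1,-1,-1,-1],
  newtons=40,
)

```text
time: 0.52
eef_pos: [357.1, 413.8, 230.9]
tool_rot: [-0.041, -3.141, 0.001]
ft_force: [1.1, -0.5, -0.5]
grip_width: 25.4
gripper_force: 0.0
```

Emit:
step_arm(
  travel=[
    [25,-33,0],
    [50,-66,0],
    [75,-99,0],
    [100,-132,0],
    [125,-165,0],
  ],
  spin=[0,0,0,0,0],
  claw=[-1,-1,-1,-1,-1],
)

```text
time: 0.93
eef_pos: [482.3, 248.6, 231.0]
tool_rot: [-0.048, -3.14, 0.0]
ft_force: [0.2, -0.3, 0.1]
grip_width: 0.0
gripper_force: 0.0
```

Emit:
step_arm(
  travel=[
    [25,-33,0],
    [50,-66,0],
    [75,-99,0],
    [100,-132,0],
    [125,-165,0],
  ],
  spin=[0,0,0,0,0],
  claw=[-1,-1,-1,-1,-1],
)

```text
time: 1.35
eef_pos: [607.2, 83.6, 230.9]
tool_rot: [-0.049, -3.14, -0.0]
ft_force: [0.4, 1.0, -0.7]
grip_width: 0.3
gripper_force: 0.0
```

Emit:
step_arm(
  travel=[
    [22,-28,0],
    [43,-56,0],
    [43,-56,-33],
    [40,-56,-66],
    [30,-56,-72],
  ],
  spin=[0,0,0,0,0],
  claw=[-1,-1,-1,-1,-1],
)

```text
time: 1.77
eef_pos: [634.2, 28.5, 153.3]
tool_rot: [-0.051, -3.132, -0.002]
ft_force: [-1.3, -0.1, -0.6]
grip_width: -0.1
gripper_force: 0.0
```

Emit:
step_arm(
  travel=[
    [-6,0,-2],
    [-12,0,-4],
    [-18,0,-6],
    [-26,0,-10],
    [-33,0,-14],
  ],
  spin=[0,0,0,0,0],
  claw=[-1,-1,-1,-1,-1],
)

```text
time: 2.18
eef_pos: [604.0, 29.6, 146.5]
tool_rot: [0.048, 3.138, -0.001]
ft_force: [-0.6, 0.5, -0.6]
grip_width: 0.1
gripper_force: 0.2
```

Emit:
step_arm(
  travel=[
    [-8,0,-6],
    [-16,0,-13],
    [-22,0,-21],
    [-28,0,-30],
    [-33,0,-39],
  ],
  spin=[0,0,0,0,0],
  claw=[-1,-1,-1,-1,-1],
)

```text
time: 2.6
eef_pos: [570.2, 29.6, 106.8]
tool_rot: [0.048, 3.14, -0.0]
ft_force: [0.0, 0.7, 0.2]
grip_width: 0.1
gripper_force: 0.1
```

Emit:
step_arm(
  travel=[
    [-5,0,-6],
    [-10,0,-12],
    [-14,0,-18],
    [-18,0,-24],
    [-19,0,-28],
  ],
  spin=[0,0,0,0,0],
  claw=[-1,-1,-1,-1,-1],
)

```text
time: 3.02
eef_pos: [552.9, 29.4, 79.6]
tool_rot: [0.049, 3.137, -0.0]
ft_force: [-1.7, 1.9, 19.3]
grip_width: 0.1
gripper_force: 9.5
```

Already at the catch. I'll press on down.

Emit:
step_arm(
  travel=[
    [-1,0,-3],
    [-2,0,-6],
    [-2,0,-9],
    [-2,0,-12],
    [-2,0,-12],
  ],
  spin=[0,0,0,0,0],
  claw=[-1,-1,-1,-1,-1],
)

```text
time: 3.43
eef_pos: [549.4, 29.5, 65.9]
tool_rot: [-0.048, -3.141, 0.0]
ft_force: [1.1, 0.2, 2.7]
grip_width: 0.1
gripper_force: 1.5
```

Emit:
step_arm(
  travel=[
    [0,0,30],
    [0,0,70],
    [-10,-20,100],
    [-20,-60,104],
    [-30,-100,104],
  ],
  spin=[0,0,0,3,9],
  claw=[-1,-1,-1,0,1],
)

```text
time: 3.85
eef_pos: [520.7, -70.7, 172.6]
tool_rot: [-0.208, 3.13, -0.003]
ft_force: [0.8, -0.7, -0.3]
grip_width: 23.3
gripper_force: 0.0
```

Emit:
step_arm(
  travel=[
    [-10,-40,0],
    [-20,-80,0],
    [-30,-120,0],
    [-40,-160,0],
    [-43,-180,0],
  ],
  spin=[7,7,7,7,7],
  claw=[1,1,1,1,1],
)

```text
time: 4.27
eef_pos: [475.2, -254.2, 170.0]
tool_rot: [0.384, -3.117, 0.002]
ft_force: [0.7, -0.7, -0.2]
grip_width: 83.2
gripper_force: 0.0
```

```bash
python3 - <<'E'
from h import *
im,d=snap('scene','sc1'); 
print(status.read_state()['eef_pos'],status.read_state()['qpos'])
a=im[150:270,100:310]
cv2.imwrite('pics/sc1c.png',cv2.resize(a[...,::-1],(800,457),interpolation=cv2.INTER_CUBIC))
a=np.load('pics/sc0.npz')['im'][225:265,140:180]
cv2.imwrite('pics/sc0c.png',cv2.resize(a[...,::-1],None,fx=12,fy=12,interpolation=cv2.INTER_CUBIC))
E
```

```text
[ 475.93613922 -257.62509718  170.10935478] [-0.70116417  0.49797152  1.70692337 -0.00343597  0.93318627 -2.51304644]
```

View pics/sc1c.png

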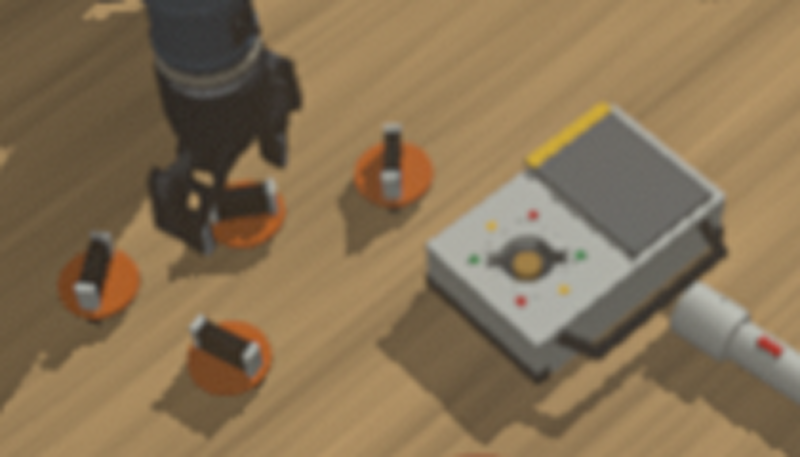

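View pics/sc0c.png

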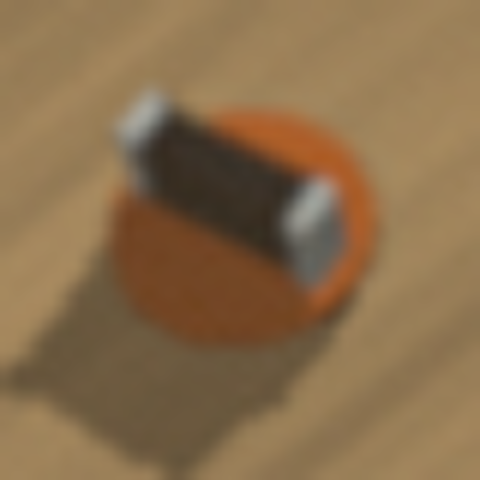

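The lid is shut flat. In the cap crop from the scene view, the bar's top-end faces are at (143,115) and (313,203). The lamp dots are clear, so I can cross-check their positions.

```bash
python3 - <<'E'
from h import *
C=lambda x,y,z:onz('scene',(x+.5)/12-.5+140,(y+.5)/12-.5+225,z)
k=800/210
L=lambda x,y,z:onz('scene',(x+.5)/k-.5+100,(y+.5)/k-.5+150,z)
p,q=C(143,115,48),C(313,203,48);v=q-p
print(((p+q)/2).round(1),np.linalg.norm(v).round(1),np.degrees(np.arctan2(v[1],v[0])).round(1))
for a,b in [((491,227),(565,291)),((474,260),(581,256)),((532,216),(521,301))]:
    p,q=L(*a,60),L(*b,60); v=q-p; print(((p+q)/2).round(1),np.linalg.norm(v).round(1),np.degrees(np.arctan2(v[1],v[0])).round(1))
E
```

```text
[ 477.8 -293.4   48. ] 51.4 15.4
[598.4 -80.6  60. ] 84.8 -1.3
[598.  -80.2  60. ] 84.7 47.7
[597.3 -80.6  60. ] 82.1 -51.0
```

Emit:
step_arm(
  travel=[
    [1,-34,0],
    [1,-34,-30],
    [1,-34,-60],
    [1,-34,-60],
    [1,-34,-60],
  ],
  spin=[1,1,1,1,1],
  claw=[1,1,1,1,1],
)

```text
time: 4.73
eef_pos: [476.2, -282.8, 108.7]
tool_rot: [0.415, -3.11, -0.007]
ft_force: [-0.0, -0.4, 0.4]
grip_width: 85.3
gripper_force: 0.0
```

Emit:
step_arm(
  travel=[
    [1,-9,-20],
    [1,-9,-50],
    [1,-9,-75],
    [1,-9,-85],
    [1,-9,-85],
  ],
  spin=[0,0,0,0,0],
  claw=[1,1,1,1,1],
)

```text
time: 5.15
eef_pos: [478.2, -292.2, 24.5]
tool_rot: [0.416, -3.112, -0.004]
ft_force: [-0.9, -0.0, 0.5]
grip_width: 85.2
gripper_force: 0.0
```

Emit:
step_arm(
  travel=[
    [0,0,0],
    [0,0,0],
    [0,0,0],
    [0,0,0],
    [0,0,0],
  ],
  spin=[0,0,0,0,0],
  claw=[-1,-1,-1,-1,-1],
  newtons=60,
)

```text
time: 5.57
eef_pos: [479.3, -293.7, 26.4]
tool_rot: [-0.415, 3.113, -0.003]
ft_force: [-0.4, -0.1, 0.5]
grip_width: 25.8
gripper_force: 0.0
```

Emit:
step_arm(
  travel=[
    [0,0,0],
    [0,0,0],
    [0,0,0],
    [0,0,0],
    [0,0,0],
  ],
  spin=[0,0,0,0,0],
  claw=[-1,-1,-1,-1,-1],
)

```text
time: 5.98
eef_pos: [479.0, -293.4, 26.0]
tool_rot: [-0.415, 3.113, -0.001]
ft_force: [-0.1, 0.1, 6.7]
grip_width: 12.9
gripper_force: 59.6
```

Emit:
step_arm(
  travel=[
    [0,0,20],
    [0,0,50],
    [0,0,80],
    [20,30,100],
    [40,65,100],
  ],
  spin=[0,0,0,5,11],
  claw=[-1,-1,-1,-1,-1],
)

```text
time: 6.4
eef_pos: [521.6, -232.0, 129.7]
tool_rot: [-0.709, 3.053, -0.013]
ft_force: [0.3, -0.2, -0.4]
grip_width: 12.4
gripper_force: 58.9
```

Emit:
step_arm(
  travel=[
    [20,33,0],
    [40,70,0],
    [60,105,0],
    [75,140,0],
    [79,148,0],
  ],
  spin=[6,12,17,22,22],
  claw=[-1,-1,-1,-1,-1],
)

```text
time: 6.82
eef_pos: [599.1, -74.9, 125.0]
tool_rot: [-1.292, 2.862, 0.002]
ft_force: [-0.4, -0.2, -1.5]
grip_width: 13.0
gripper_force: 58.9
```

Emit:
step_arm(
  travel=[
    [0,0,0],
    [0,0,0],
    [0,0,0],
  ],
  spin=[0,0,0],
  claw=[-1,-1,-1],
)

```text
time: 7.07
eef_pos: [597.0, -81.5, 125.0]
tool_rot: [1.28, -2.868, -0.0]
ft_force: [-0.5, 0.2, -0.7]
grip_width: 12.6
gripper_force: 58.9
```

```bash
python3 - <<'E'
from h import *
im,d=snap('scene','sc2'); im2,d2=snap('top','top2')
s=status.read_state();print(s['eef_pos'],s['tool_rot'],s['ft_force'],s['qpos'])
a=im[165:245,190:270]; b=im2[145:225,255:335]
z=lambda a:cv2.resize(a[...,::-1],(400,400),interpolation=cv2.INTER_CUBIC)
cv2.imwrite('pics/both2.png',np.hstack([z(a),z(b)]))
E
```

```text
[597.05286796 -82.04495282 125.15103918] [ 1.27862654e+00 -2.86886280e+00 -1.83537071e-04] [-0.13881901 -0.47988589  0.13213186] [-3.21610571e-01  6.32977393e-01  1.58187429e+00 -4.75649567e-04
  9.27330202e-01 -2.73065110e+00]
```

View pics/both2.png

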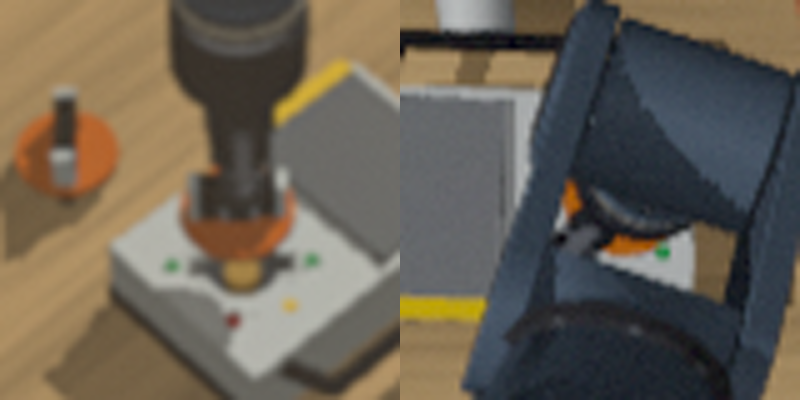

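The scene crop shows the cap upright in the grip above the mouth. Its rim spans x 181 to 295 with the bottom at about y 258. I'll compare that with the predicted projection.

```bash
python3 - <<'E'
from h import *
c=optics.get_calibration('scene')
def pr(X):
    X=X@np.array(c['R']).T+c['t']; a=X[:,:2]/X[:,2:]; s=1+c['k1']*(a**2).sum(1,keepdims=True)
    uv=a*s*c['fx']+[c['cx'],c['cy']]; return (uv-[190,165]+.5)*5-.5
t=np.linspace(0,6.28,200)
im=np.load('pics/sc2.npz')['im'][165:245,190:270].astype(int)
m=(im[...,0]>1.9*im[...,2])&(im[...,0]>120)&(im[...,0]-im[...,1]>60)
n,l,st,ce=cv2.connectedComponentsWithStats(m.astype(np.uint8))
for i in range(1,n):
    if st[i,4]>40: print('blob',(st[i,0])*5,(st[i,0]+st[i,2])*5,(st[i,1])*5,(st[i,1]+st[i,3])*5)
for z0 in (99,101):
    X=np.vstack([np.c_[596+34*np.cos(t),-82.5+34*np.sin(t),0*t+z0+h] for h in(13,20)])
    p=pr(X); print(z0,p.min(0).round(),p.max(0).round())
print('mm per px', (pr(np.array([[597.,-82.5,112],[596,-81.5,112],[596,-82.5,112]]))).round(1))
E
```

```text
blob 75 120 115 190
99 [179. 160.] [296. 261.]
101 [179. 158.] [296. 259.]
mm per px [[238.6 214.6]
 [238.6 212.7]
 [237.4 213.7]]
```

Emit:
step_arm(
  travel=[
    [1,1.5,0],
    [1,1.5,-15],
    [1,1.5,-30],
    [1,1.5,-35],
    [1,1.5,-35],
  ],
  spin=[0,0,0,0,0],
  claw=[-1,-1,-1,-1,-1],
)

```text
time: 7.58
eef_pos: [597.4, -79.2, 88.9]
tool_rot: [1.28, -2.866, -0.004]
ft_force: [0.8, -0.4, -0.5]
grip_width: 12.5
gripper_force: 58.9
```

Emit:
step_arm(
  travel=[
    [0,0,0],
    [0,0,0],
    [0,0,0],
  ],
  spin=[0,0,0],
  claw=[-1,-1,-1],
)

```text
time: 7.83
eef_pos: [599.4, -79.1, 91.2]
tool_rot: [-1.282, 2.867, -0.002]
ft_force: [-0.4, 0.1, 0.3]
grip_width: 12.8
gripper_force: 58.9
```

Emit:
step_arm(
  travel=[
    [0,0,-2],
    [0,0,-4],
    [0,0,-6],
    [0,0,-8],
    [0,0,-9],
  ],
  spin=[0,0,0,0,0],
  claw=[-1,-1,-1,-1,-1],
)

```text
time: 8.25
eef_pos: [598.5, -78.6, 80.9]
tool_rot: [1.283, -2.867, -0.001]
ft_force: [-0.7, -0.4, -0.1]
grip_width: 12.6
gripper_force: 58.9
```

Emit:
step_arm(
  travel=[
    [0,0,-1],
    [0,0,-2],
    [0,0,-2],
    [0,0,-2],
    [0,0,-2],
  ],
  spin=[0,0,0,0,0],
  claw=[-1,-1,-1,-1,-1],
)

```text
time: 8.67
eef_pos: [598.8, -78.8, 79.3]
tool_rot: [-1.283, 2.868, -0.0]
ft_force: [0.7, -0.0, -1.2]
grip_width: 12.6
gripper_force: 59.0
```

Emit:
step_arm(
  travel=[
    [0,0,-1],
    [0,0,-2],
    [0,0,-3],
    [0,0,-4],
    [0,0,-4],
  ],
  spin=[0,0,0,0,0],
  claw=[-1,-1,-1,-1,-1],
)

```text
time: 9.08
eef_pos: [598.9, -78.8, 75.4]
tool_rot: [-1.283, 2.868, -0.0]
ft_force: [-0.6, 0.2, 2.7]
grip_width: 12.7
gripper_force: 59.2
```

Emit:
step_arm(
  travel=[
    [0,0,-1],
    [0,0,-2],
    [0,0,-2],
    [0,0,-2],
    [0,0,-2],
  ],
  spin=[0,0,0,0,0],
  claw=[-1,-1,-1,-1,-1],
)

```text
time: 9.5
eef_pos: [598.9, -78.8, 73.4]
tool_rot: [-1.283, 2.868, -0.0]
ft_force: [0.1, -0.1, 3.0]
grip_width: 13.1
gripper_force: 59.4
```

Emit:
step_arm(
  travel=[
    [0,0,-0.5],
    [0,0,-1],
    [0,0,-1],
    [0,0,-1],
  ],
  spin=[0,0,0,0],
  claw=[-1,-1,-1,-1],
)

```text
time: 9.83
eef_pos: [598.9, -78.8, 73.0]
tool_rot: [-1.283, 2.867, -0.001]
ft_force: [-1.3, 0.6, 7.3]
grip_width: 13.1
gripper_force: 59.9
```

Emit:
step_arm(
  travel=[
    [0,0,-0.5],
    [0,0,-1],
    [0,0,-1],
    [0,0,-1],
  ],
  spin=[0,0,0,0],
  claw=[-1,-1,-1,-1],
)

```text
time: 10.17
eef_pos: [598.9, -78.8, 73.0]
tool_rot: [-1.283, 2.867, -0.001]
ft_force: [-3.1, 0.5, 12.2]
grip_width: 13.0
gripper_force: 60.8
```

Emit:
step_arm(
  travel=[
    [0,0,0],
    [0,-0.1,0],
    [0,-0.2,0],
    [0.1,-0.2,0],
    [0.1,-0.3,0],
  ],
  spin=[-3,-7,-11,-15,-19],
  claw=[-1,-1,-1,-1,-1],
)

```text
time: 10.58
eef_pos: [599.9, -78.9, 73.0]
tool_rot: [-0.787, 3.039, -0.002]
ft_force: [-1.1, 2.2, 10.4]
grip_width: 12.9
gripper_force: 60.6
```

Emit:
step_arm(
  travel=[
    [0,-0.1,0],
    [0,-0.1,0],
    [0.1,-0.2,0],
    [0.1,-0.3,0],
    [0.2,-0.4,0],
  ],
  spin=[-4,-8,-12,-16,-20],
  claw=[-1,-1,-1,-1,-1],
)

```text
time: 11.0
eef_pos: [599.8, -78.9, 73.0]
tool_rot: [-0.248, 3.13, -0.0]
ft_force: [-2.2, 4.0, 10.8]
grip_width: 12.7
gripper_force: 60.6
```

Emit:
step_arm(
  travel=[
    [0,0,0],
    [0,-0.1,0],
    [0,-0.2,0],
    [0,-0.2,0],
    [0,-0.2,0],
  ],
  spin=[-3,-7,-10.6,-10.6,-10.6],
  claw=[-1,-1,-1,-1,-1],
)

```text
time: 11.42
eef_pos: [599.9, -79.1, 73.0]
tool_rot: [0.039, 3.139, 0.001]
ft_force: [-1.3, 2.8, 12.1]
grip_width: 12.8
gripper_force: 60.6
```

```bash
python3 - <<'E'
from h import *
im,d=snap('scene','sc3')
s=status.read_state();print(s['time'],s['eef_pos'],s['tool_rot'],s['ft_force'],s['ft_torque'],s['gripper_force'])
cv2.imwrite('pics/sc3c.png',cv2.resize(im[165:255,180:300,::-1],(800,600),interpolation=cv2.INTER_CUBIC))
E
```

```text
11.4667 [599.8255865  -79.13077798  72.99221231] [3.92725332e-02 3.13925033e+00 6.09011656e-04] [-0.86605459  2.48391628 11.09509868] [ 0.30435214  0.30371608 -0.08097863] 60.605440735816956
```

View pics/sc3c.png

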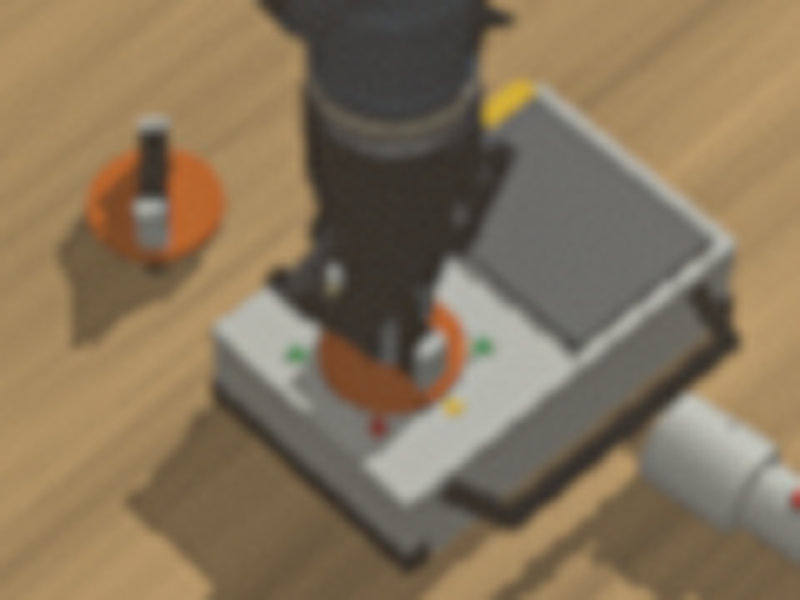

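The cap sits flush in the mouth with its white bar end at (430,360), lined up with the yellow dot at (452,408). The lid is shut and the grip is holding at 60 N.

```bash
python3 -c "
from rig import robot
print(robot.close_job())"
```

```text
the job is handed in; nothing more can be done
None
```

I handed the job in at about 11.5 s of robot time: the lid is shut past its catch, and the cap from the farthest spot is seated in the mouth, turned to the yellow dots and still held by its bar with about 60 N. The verdict wasn't shown.

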